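# Show the sample dish's code tab to the reader without losing the ball

## Robot

A 6-joint arm with a two-finger parallel gripper is mounted at the origin on the work surface; the furniture and walls round the work are solid. World frame = base frame: x ahead of the robot, y to its left, z up, the work surface at z = 0. Lengths are in m, angles in rad, forces in N, time in s.
With the tool pointing down it reaches from about 0.325 to 0.925 m from the base axis. Payload 3.1 kg.
Tool frame: the origin (TCP) lies between the finger pads; the fingertips stand 8 mm ahead of it and the grasp point (between the pads) lies 11 mm behind it; z points along the fingers, y is the line along which they close (so a half turn about z gives the same grasp; the last joint's range is limited). The gripper opens to 85 mm and grips with 20 to 120 N. Pads are 22 mm wide; open, the fingers measure 114 mm over their backs; the gripper's body (76 mm by 85 mm) begins 54 mm behind the grasp point. The pads swing forward as they close: fully open they stand 13 mm farther back than shut.
Start: joints at [-1.271, 0.217, 1.613, -0, 1.311, -0.112], TCP at [0.25, -0.573, 0.239] pointing down, gripper open.
Joint ranges: [-2.75, 2.75], [-0.78, 2.1], [0.31, 2.55], [-1.13, 4.27], [0.13, 2.63], [-2.58, 2.58]. Speed limits (rad/s): [2.79, 2.79, 3.14, 3.14, 3.14, 3.14].

## Interface

Orientations are given as a unit quaternion [x, y, z, w].
In Python, from bench import r, optics gives the robot as it stands.
- The arm moves only by the tool send_rows, never from a script. Its argument "motion" is a list of rows, each an object of numbers: "wx", "wy", "wz": the turn, a rotation vector about the tool's x, y, z in rad; "dx", "dy", "dz": the shift along the tool's x, y, z in mm; "grip": the finger opening in mm, from 0 to 85.4. In form: [{"wx": .., "wy": .., "wz": .., "dx": .., "dy": .., "dz": .., "grip": ..}, ...]. A call has 1 to 20 rows; each row shifts and turns the commanded pose from where the row before left it, along the tool's axes as they then stand; what a row does not reach is not made up. A row lasts 1/10 s, in which the tool goes at most 50 mm and 8.59 degrees, less where a joint would pass 70% of its speed; a pose out of reach is approached as far as the arm can. A call with a gripper value outside its range is refused whole. The fingers move at their own pace and stop on an object; "force" is the grip in N (left out, the last holds). Time passes only in rows, so rows that do not move let the fingers close. It gives the time, the measured TCP pose, the force, the opening and the grip force at its end, in the units of the state.
- r.read_state(): the state, without advancing time (a new reading comes with each control period).
- optics.read_camera(name): name is "scene" or "side" or "wrist"; returns a dict with "pixels" (400x640x3 uint8, blue, green, red), "camera_matrix" (3x3 intrinsics, pixels), "position" and "orientation" of the camera in the world; the wrist camera has in their place "mount" (4x4, takes a point from camera to tool coordinates, whose origin is the TCP and whose axes are the flange's). Camera axes: x right, y down, z forward; pixel columns grow to the right and rows downward; lengths in m; the calibration is good to about 2 mm. The wrist camera is an equidistant fisheye: a pixel r from the principal point sees the ray r / f radians off the axis. A picture is of the moment at which its call begins: read the wrist's pose just before it. There is no depth.
- r.finish_job(): hands the job in; it is judged then, once.
The state is a dict: "time_s": time; "joints": joint angles; "qvel": joint speeds; "tau": joint torques, N m; "tool_pos": TCP position; "ee_rot": TCP orientation; "wrist_force": force on the tool from outside, world axes, zero at the start; "moment": the same for the moment, N m; "finger_gap": finger opening in m; "finger_force": force on a finger pad.
Only numpy, scipy, OpenCV 4.12 (cv2) and the standard library are available. Lean on these libraries where they do the work, as an engineer would, in place of code of your own. Each camera call takes 0.05 s, during which the arm holds its last target. There are 200 camera calls.

## Task

First swing the orange keeper lever by its black knob until the knob stands over the green dot, and leave it there. Then take the white dish by its black handle bar, lift it straight up about 10 cm out of its nest, and above the nest turn it a quarter turn so that its yellow tab points at the code reader, the small grey post with a black cap (it may stand on either side), keeping the dish level and the steel ball in its middle all the while. Do not push the other things about; finish holding the dish still up there, level, with the gripper: do not set it down.

Things in the scene. Friction and masses are not known exactly. Their poses are not given: they have to be found in the camera images.
- nest: The dock: fixed grey base plate 285 x 200 x 10 mm. Origin at bench height under the centre of the round nest (dark ring, top 16 mm above the bench, radius 44 mm) where the dish stands. x axis points to the keeper's pivot, 95 mm from the nest centre; plate spans x -93..193, y -100..100 mm. z up. The dish's tab starts towards -x within 0.1 rad.
- keeper (a joint): Angle (rad) of the orange lever on an upright pivot; 0 to 1.9, starts 0 to 0.2. At 0 its knob arm points along the dock's +x and the 40 mm pawl on its other end lies 4 mm above the dish rim and blocks lifting. Grows anticlockwise from above (knob to the dock's +y); pawl clear of the dish from 0.95. No spring, about 0.5 N friction at the knob: stays where left.
- keeper_knob (a point): Middle of the black upright knob of the keeper lever: a round post 16 mm in diameter, 80 mm from the pivot axis, from 48 mm to 95 mm above the bench; this point is 75 mm above the bench. The point's x axis points from the pivot to the knob. The arm below it is 14 mm wide and 8 mm thick (40 to 48 mm above the bench).
- mark: Flat green mark on the dock: a dot 26 mm in diameter with a line to the lever's pivot. Origin on the pivot axis, 10 mm above the bench; its x axis points to the dot's centre, 80 mm away, over which the knob must stand. Its yaw is 1.05 to 1.45 rad more than the dock's; that difference is the lever angle to set.
- dish: Loose white dish, 0.2 to 0.36 kg, 140 mm across, rim 26 mm high; 71 mm foot in the nest, 2 mm play. Origin under its centre, 10 mm above the bench at first. Yellow tab on its -x side. Inside: flat to 6 mm radius, rising 4 deg to 30 mm, then 12 deg: more tilt or a jerk rolls the ball off. A bail of 8 mm wire arches over it along its y axis (feet at y = +-66 mm) and carries the handle bar.
- dish_grip (a point): Centre of the black handle bar, 100 mm above the dish's underside and straight above its centre. The bar lies along the dish's y axis, 64 mm long, 14 mm wide (grip it across, along the dish's x axis), 16 mm high. The ball's top is 60 mm below the bar's underside.
- dish_tab (a point): Outer face of the yellow code tab (36 mm wide, 14 mm high), 90 mm from the dish's centre on its -x side, 21.5 mm above its underside.
- dish_seat (a point): The dish's centre, 20 mm above its underside: where the ball's centre belongs.
- ball_center (a point): Centre of the loose polished steel ball, 24 mm in diameter, 55 g, that lies in the middle of the dish.
- reader: Fixed code reader: a grey round post with a red window band and black cap, 122 mm high, foot 64 mm in diameter, head 54 mm. Origin under its centre, at bench height. It stands 190 to 220 mm from the nest centre, straight out along either the dock's +y or its -y; the mouse stands on the other side.
- mouse: Bystander: black computer mouse, 110 x 61 x 40 mm, on the other side of the dock than the reader. Origin under its centre.
- stapler: Bystander: red and black stapler, 145 x 36 x 47 mm, to the right of the work. Origin under its centre.
- carton: Bystander: small brown cardboard carton, 55 x 105 x 35 mm, far left of the work. Origin under its centre.
Mind the look-alikes: they are no part of the job. Several things have the shape of the dish; the one meant has the colours described above.

How it is judged:
On the way, in this order (a step that is already met when the one before it is completed fails the run):
1. the keeper lever is set to the green mark while the dish still stands in its nest (angle between the x axis of keeper_knob and the x axis of mark, either way round below 0.13 rad and z of dish in the frame of nest below 0.015 m and horizontal distance between dish and nest below 0.008 m), for 0.2 s.
2. the dish is lifted clear of the nest, not yet turned, level, the ball in its middle (z of dish in the frame of nest above 0.05 m and angle between the x axis of dish and the x axis of nest, either way round below 0.5 rad and angle between dish's own z axis and vertical below 0.09 rad and horizontal distance between ball_center and dish_seat below 0.015 m), for 0.1 s.
3. up there the dish is turned a quarter turn, tab towards the reader (z of dish in the frame of nest between 0.07 and 0.19 m and horizontal distance between dish and nest below 0.05 m and angle between the x axis of dish and the y axis of nest, either way round below 0.18 rad and horizontal distance between dish_tab and reader below 0.2 m and angle between dish's own z axis and vertical below 0.09 rad and horizontal distance between ball_center and dish_seat below 0.015 m), for 0.2 s.
At the end, for the whole second after the job is handed in: Gripper holds the dish still (over 1 N), nothing else carrying it, its underside 70 to 190 mm over the bench, within 50 mm of straight over the nest, level to 0.09 rad, tab towards the reader within 0.18 rad, ball within 15 mm of the middle, lever within 0.13 rad of the green mark (all of step 3 and contact force between the fingers and dish above 1 N and angle between the x axis of keeper_knob and the x axis of mark, either way round below 0.13 rad and contact force between dish and nest below 0.05 N and contact force between dish and reader below 0.05 N and contact force between dish and mouse below 0.05 N and linear speed of dish below 0.03 m/s and angular speed of dish below 0.15 rad/s); the arm keeps its last pose, push and grip.
It fails at once if the ball rolls more than 22 mm from the dish's middle (horizontal distance between ball_center and dish_seat above 0.022 m).
It fails at once if the dish is tilted by more than 0.16 rad (angle between dish's own z axis and vertical above 0.16 rad).
It fails at once if the mouse, stapler or carton is pushed by more than 30 mm (distance of any of mouse, stapler, carton from where it was at the start of the episode above 0.03 m).
It also fails if it takes over 58 s, if anything falls off the work surface, if the arm or the gripper's body presses on something with over 40 N, if the wrist force passes 120 N, or if a joint passes its speed limit or range.

## Working session

There is one attempt and no reset: what is moved stays moved. The work goes in short steps, Python scripts to look and compute and a tool call to move; the robot and the scene stay as the last step left them, time stands still between calls to the robot, and variables do not carry over. Pictures are saved under pics/ and viewed, at most 10 in all, crops included, and the job is handed in when it is done.

Besides the shell and the picture viewer there is one more tool, called after "Call:" by a JSON object that holds its "op" and its "data". send_rows: Moves the arm, as the interface text tells. Its arguments: {"type":"object","properties":{"motion":{"type":"array"},"force":{"type":"number"}},"required":["motion"]}

```bash
ls; mkdir -p pics; python3 - <<'E'
from bench import r, optics
import cv2,numpy as np
for n in ("scene","side","wrist"):
    c=optics.read_camera(n); cv2.imwrite(f"pics/{n}0.png",c["pixels"])
    print(n,{k:np.round(v,4).tolist() for k,v in c.items() if k!="pixels"})
print(r.read_state())
E
```

```text
pics
scene {'camera_matrix': [[369.8977, 0.0, 318.2143], [0.0, 369.8977, 208.468], [0.0, 0.0, 1.0]], 'position': [0.0626, 0.6396, 1.0363], 'orientation': [-0.2657, 0.9044, -0.3228, 0.085]}
side {'camera_matrix': [[393.6433, 0.0, 321.542], [0.0, 393.6433, 201.8373], [0.0, 0.0, 1.0]], 'position': [0.4636, -1.14, 0.9278], 'orientation': [0.8915, 0.0107, -0.0063, -0.4528]}
wrist {'camera_matrix': [[309.7069, 0.0, 318.9902], [0.0, 309.7069, 200.7784], [0.0, 0.0, 1.0]], 'mount': [[0.0003, -0.9636, -0.2673, 0.0679], [1.0, 0.0002, 0.0003, 0.0006], [-0.0003, -0.2673, 0.9636, -0.134], [0.0, 0.0, 0.0, 1.0]]}
{'time_s': 0.15, 'joints': array([-1.27122325e+00,  2.17600232e-01,  1.61459240e+00, -9.57154952e-06,
        1.31129637e+00, -1.12182203e-01]), 'qvel': array([-0.00068269, -0.00329252, -0.00402462, -0.00077771, -0.0008428 ,
        0.00098513]), 'tau': array([-2.86962777e-04, -3.97447014e+01, -3.04416096e+01, -1.27774038e-04,
        5.81322529e-03, -1.30358470e-05]), 'tool_pos': array([ 0.24998096, -0.57215568,  0.23824219]), 'ee_rot': array([ 9.78881257e-01,  2.04427458e-01, -9.33135058e-05, -9.43579996e-04]), 'wrist_force': array([0.68577348, 0.15074382, 0.01345303]), 'moment': array([ 0.02786587,  0.04113429, -0.005895  ]), 'finger_force': 0.0, 'finger_gap': 0.08531516597809272}
```

View pics/scene0.png

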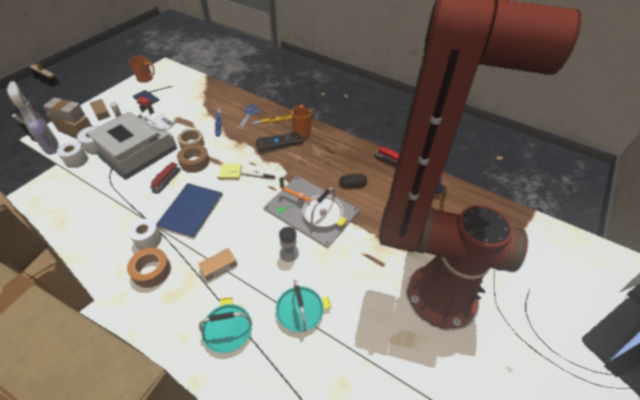

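View pics/side0.png

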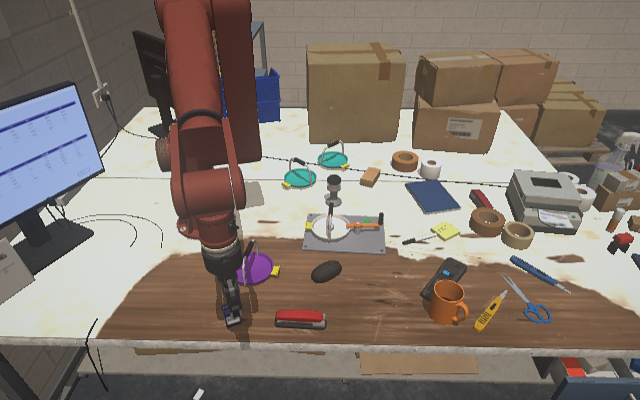

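Scene picture: the white dish is at (322,213), the orange lever at about (297,190), the green dot at (282,210), the reader at (288,243) and the mouse at (352,181). Side picture: white dish (330,228), knob (380,217), reader (333,190).

Look-alikes for the dish: teal at scene (227,328) and (300,308), purple at side (253,268). I choose the white dish on the grey dock with the yellow tab, and check it in a close crop.

```bash
python3 - <<'E'
import cv2,numpy as np
a=cv2.imread("pics/scene0.png")[165:265,255:375]; b=cv2.imread("pics/side0.png")[165:260,290:400]
a=cv2.resize(a,(720,600),interpolation=2)[:, :]; b=cv2.resize(b,(690,596),interpolation=2)
a=cv2.resize(a,(400,333)); b=cv2.resize(b,(400,345))
a=cv2.copyMakeBorder(a,0,12,0,0,0)
cv2.imwrite("pics/crop0.png",np.hstack([a,b]))
E
```

```text
(no output)
```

View pics/crop0.png

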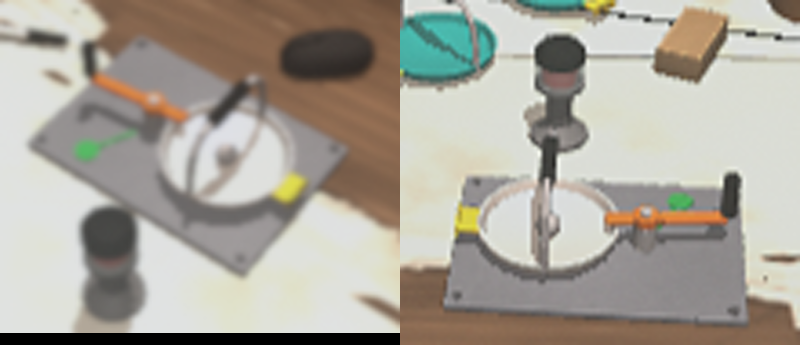

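Crop: this is the white dish with yellow tab (scene (342,221)), black bar (324,196), steel ball, orange lever, and pawl over the rim. The reader is on the scene's near side, the side where the green dot is.

```bash
cat > h.py <<'E'
import numpy as np, cv2
from scipy.spatial.transform import Rotation as R
from bench import r, optics
def cam(n):
    s=r.read_state(); c=optics.read_camera(n); K=c["camera_matrix"]
    if n=="wrist":
        T=np.eye(4);T[:3,:3]=R.from_quat(s["ee_rot"]).as_matrix();T[:3,3]=s["tool_pos"];T=T@np.array(c["mount"])
        return dict(img=c["pixels"],K=K,p=T[:3,3],M=T[:3,:3],fish=True)
    return dict(img=c["pixels"],K=K,p=np.array(c["position"]),M=R.from_quat(c["orientation"]).as_matrix(),fish=False)
def ray(c,uv):
    K=c["K"]; x=np.array([(uv[0]-K[0,2])/K[0,0],(uv[1]-K[1,2])/K[1,1]])
    if c["fish"]:
        t=np.hypot(*x); d=np.r_[x/max(t,1e-9)*np.sin(t),np.cos(t)]
    else: d=np.r_[x,1]
    return c["M"]@(d/np.linalg.norm(d))
def plane(c,uv,z):
    d=ray(c,uv); return c["p"]+d*(z-c["p"][2])/d[2]
def tri(obs):
    A=np.zeros((3,3));b=np.zeros(3)
    for c,uv in obs:
        d=ray(c,uv);P=np.eye(3)-np.outer(d,d);A+=P;b+=P@c["p"]
    x=np.linalg.solve(A,b); return x,[np.linalg.norm(np.cross(x-c["p"],ray(c,uv))) for c,uv in obs]
def blob(c,lo,hi,roi=None,k=1):
    m=cv2.inRange(cv2.cvtColor(c["img"],cv2.COLOR_BGR2HSV),np.array(lo),np.array(hi))
    if roi is not None:
        q=np.zeros_like(m);q[roi[1]:roi[3],roi[0]:roi[2]]=255;m&=q
    n,l,s,ce=cv2.connectedComponentsWithStats(m); o=1+np.argsort(-s[1:,4])[:k]
    return [(ce[i].round(2).tolist(),int(s[i,4])) for i in o]
E
python3 - <<'E'
from h import *
a=cam("scene");b=cam("side")
P=dict(knobtop=((282,178.5),(381.6,214)),pivot=((301,194.7),(358,224)),bar=((324,195.6),(331,209)),ball=((322.8,212),(331,227)),readertop=((287.5,232),(334,177)))
np.set_printoptions(precision=4,suppress=True)
for k,(u,v) in P.items(): print(k,*tri([(a,u),(b,v)]))
ra=(255,165,375,265);rb=(290,165,400,260)
for nm,lo,hi,z in (("green",(45,100,60),(75,255,255),.0105),("yellow",(22,120,120),(34,255,255),.031),("orange",(5,150,120),(18,255,255),.046)):
    for c,ro in ((a,ra),(b,rb)):
        q=blob(c,lo,hi,ro)[0]; print(nm,q,plane(c,q[0],z))
print(plane(a,(352,181),.02),plane(b,(327,271),.02))
E
```

```text
knobtop [ 0.6409 -0.0617  0.0898] [np.float64(0.002478773722452934), np.float64(0.0024787737224529777)]
pivot [ 0.5626 -0.0655  0.0476] [np.float64(0.0012419123227844803), np.float64(0.001241912322784294)]
bar [ 0.4664 -0.0608  0.1084] [np.float64(0.001745839740370555), np.float64(0.001745839740370634)]
ball [ 0.4668 -0.0571  0.0247] [np.float64(0.002387788825641559), np.float64(0.002387788825641714)]
readertop [0.4774 0.1309 0.1169] [np.float64(0.0009711130318562803), np.float64(0.0009711130318563818)]
green ([280.59, 209.55], 22) [0.6013 0.0058 0.0105]
green ([366.52, 220.29], 21) [0.6007 0.003  0.0105]
yellow ([341.5, 221.59], 44) [ 0.3864 -0.0523  0.031 ]
yellow ([307.67, 225.1], 42) [ 0.3856 -0.0548  0.031 ]
orange ([290.77, 191.42], 31) [ 0.6013 -0.0595  0.046 ]
orange ([361.15, 224.78], 82) [ 0.5748 -0.0669  0.046 ]
[ 0.4529 -0.2473  0.02  ] [ 0.4577 -0.2668  0.02  ]
```

Call:
{"op": "send_rows", "data": {"motion": [{"wz": 0.0925, "dz": -15, "grip": 85}, {"wz": 0.0925, "dz": -15, "grip": 85}, {"wz": 0.0925, "dz": -15, "grip": 85}, {"wz": 0.0925, "dz": -15, "grip": 85}, {"dx": 19.5, "dy": -32.5, "grip": 85}, {"dx": 19.5, "dy": -32.5, "grip": 85}, {"dx": 19.5, "dy": -32.5, "grip": 85}, {"dx": 19.5, "dy": -32.5, "grip": 85}, {"dx": 19.5, "dy": -32.5, "grip": 85}, {"dx": 19.5, "dy": -32.5, "grip": 85}, {"dx": 19.5, "dy": -32.5, "grip": 85}, {"dx": 19.5, "dy": -32.5, "grip": 85}, {"dx": 19.5, "dy": -32.5, "grip": 85}, {"dx": 19.5, "dy": -32.5, "grip": 85}, {"dx": 19.5, "dy": -32.5, "grip": 85}, {"dx": 19.5, "dy": -32.5, "grip": 85}, {"dx": 19.5, "dy": -32.5, "grip": 85}, {"dx": 19.5, "dy": -32.5, "grip": 85}, {"dx": 19.5, "dy": -32.5, "grip": 85}, {"dx": 19.5, "dy": -32.5, "grip": 85}]}}

```text
invalid input at $.motion[0]: expected keys wx, wy, wz, dx, dy, dz, grip
```

```bash
python3 - <<'E'
from h import *
c=cam("wrist"); cv2.imwrite("pics/wrist1.png",c["img"]); np.savez("w1.npz",**{k:c[k] for k in("K","p","M")})
s=r.read_state();print(s["time_s"],s["tool_pos"],R.from_quat(s["ee_rot"]).as_matrix().round(4).tolist(),s["wrist_force"])
for nm,lo,hi,z in (("green",(45,80,60),(75,255,255),.0105),("yellow",(22,120,120),(34,255,255),.036),("orange",(5,150,120),(18,255,255),.047)):
    for q in blob(c,lo,hi,None,3): print(nm,q,plane(c,q[0],z).round(4))
E
```

```text
0.3 [ 0.25011563 -0.57247581  0.23883401] [[0.9164, 0.4003, -0.0002], [0.4003, -0.9164, 0.0008], [0.0001, -0.0008, -1.0]] [0.01886971 0.29690977 0.34838882]
yellow ([118.12, 57.43], 354) [ 0.2963 -0.2799  0.036 ]
orange ([260.0, 5.0], 1) [ 0.4026 -0.4377  0.047 ]
orange ([253.0, 18.0], 1) [ 0.386  -0.4371  0.047 ]
orange ([243.0, 39.0], 1) [ 0.3603 -0.437   0.047 ]
```

View pics/wrist1.png

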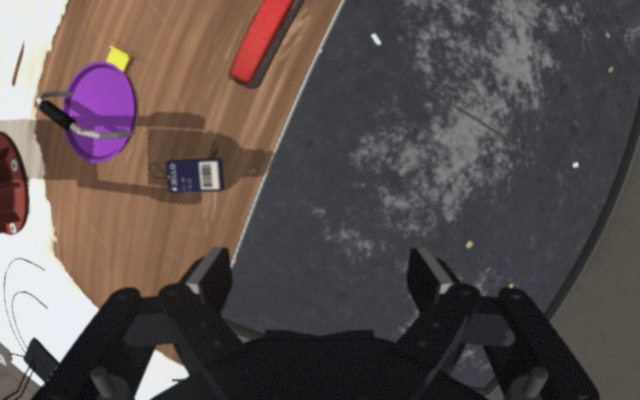

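The move was refused because every row needs all keys. This picture is the start view: purple look-alike at (100,110), stapler top (265,40). I'll send the move again with full keys.

Call:
{"op": "send_rows", "data": {"motion": [{"wx": 0, "wy": 0, "wz": 0.0925, "dx": 0, "dy": 0, "dz": -15, "grip": 85}, {"wx": 0, "wy": 0, "wz": 0.0925, "dx": 0, "dy": 0, "dz": -15, "grip": 85}, {"wx": 0, "wy": 0, "wz": 0.0925, "dx": 0, "dy": 0, "dz": -15, "grip": 85}, {"wx": 0, "wy": 0, "wz": 0.0925, "dx": 0, "dy": 0, "dz": -15, "grip": 85}, {"wx": 0, "wy": 0, "wz": 0, "dx": 19.5, "dy": -32.5, "dz": 0, "grip": 85}, {"wx": 0, "wy": 0, "wz": 0, "dx": 19.5, "dy": -32.5, "dz": 0, "grip": 85}, {"wx": 0, "wy": 0, "wz": 0, "dx": 19.5, "dy": -32.5, "dz": 0, "grip": 85}, {"wx": 0, "wy": 0, "wz": 0, "dx": 19.5, "dy": -32.5, "dz": 0, "grip": 85}, {"wx": 0, "wy": 0, "wz": 0, "dx": 19.5, "dy": -32.5, "dz": 0, "grip": 85}, {"wx": 0, "wy": 0, "wz": 0, "dx": 19.5, "dy": -32.5, "dz": 0, "grip": 85}, {"wx": 0, "wy": 0, "wz": 0, "dx": 19.5, "dy": -32.5, "dz": 0, "grip": 85}, {"wx": 0, "wy": 0, "wz": 0, "dx": 19.5, "dy": -32.5, "dz": 0, "grip": 85}, {"wx": 0, "wy": 0, "wz": 0, "dx": 19.5, "dy": -32.5, "dz": 0, "grip": 85}, {"wx": 0, "wy": 0, "wz": 0, "dx": 19.5, "dy": -32.5, "dz": 0, "grip": 85}, {"wx": 0, "wy": 0, "wz": 0, "dx": 19.5, "dy": -32.5, "dz": 0, "grip": 85}, {"wx": 0, "wy": 0, "wz": 0, "dx": 19.5, "dy": -32.5, "dz": 0, "grip": 85}, {"wx": 0, "wy": 0, "wz": 0, "dx": 19.5, "dy": -32.5, "dz": 0, "grip": 85}, {"wx": 0, "wy": 0, "wz": 0, "dx": 19.5, "dy": -32.5, "dz": 0, "grip": 85}, {"wx": 0, "wy": 0, "wz": 0, "dx": 19.5, "dy": -32.5, "dz": 0, "grip": 85}, {"wx": 0, "wy": 0, "wz": 0, "dx": 19.5, "dy": -32.5, "dz": 0, "grip": 85}]}}

```text
time_s: 2.3
tool_pos: [0.5407, -0.0386, 0.2994]
ee_rot: [1.0, 0.021, 0.0, 0.0]
wrist_force: [0.5, -1.0, 1.1]
finger_gap: 0.0855
finger_force: 0.0
```

```bash
python3 - <<'E'
from h import *
c=cam("wrist"); cv2.imwrite("pics/wrist2.png",c["img"]); np.savez("w2.npz",**{k:c[k] for k in("K","p","M")})
s=r.read_state();print(s["time_s"],s["tool_pos"],R.from_quat(s["ee_rot"]).as_matrix().round(4).tolist(),s["wrist_force"])
for nm,lo,hi,z in (("green",(45,80,60),(75,255,255),.0105),("yellow",(22,120,120),(34,255,255),.036),("orange",(5,150,120),(18,255,255),.047)):
    for q in blob(c,lo,hi,None,3): print(nm,q,plane(c,q[0],z).round(4))
E
```

```text
2.35 [ 0.54279048 -0.03380473  0.29943528] [[0.999, 0.0453, 0.0031], [0.0453, -0.999, 0.0053], [0.0033, -0.0051, -1.0]] [-0.07562613  2.68853     0.71312734]
green ([292.72, 123.48], 360) [ 0.5988 -0.0012  0.0105]
green ([70.2, 174.6], 5) [0.5213 0.4033 0.0105]
green ([74.0, 180.5], 2) [0.5106 0.3945 0.0105]
yellow ([324.31, 273.42], 240) [ 0.3897 -0.0534  0.036 ]
yellow ([74.44, 172.68], 137) [0.5299 0.3651 0.036 ]
orange ([337.84, 138.06], 726) [ 0.5837 -0.0609  0.047 ]
orange ([55.32, 27.6], 473) [0.7804 0.4075 0.047 ]
orange ([579.48, 24.71], 228) [ 0.8199 -0.456   0.047 ]
```

View pics/wrist2.png

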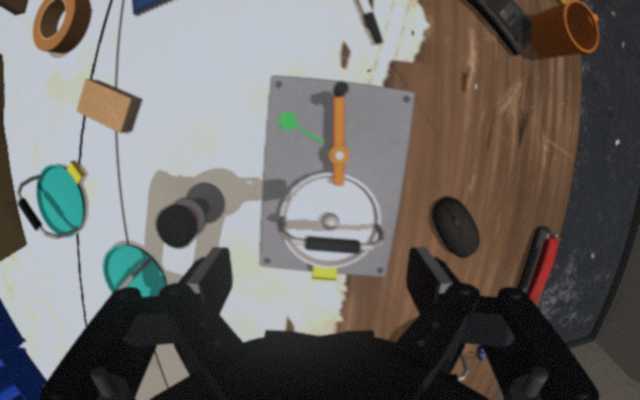

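The dock is clear in view: knob (340,88), pivot (338,156), green dot (288,121), bar (333,245), ball (330,221), tab (324,273), reader to the left at (190,212), which is world +y. The arm was still settling, so I measure again at rest.

```bash
cat > m.py <<'E'
from h import *
def measure(c,bar_roi,knob_roi,g_roi,zb=.1175,zk=.095):
    hsv=cv2.cvtColor(c["img"],cv2.COLOR_BGR2HSV); out={}
    def big(m,roi):
        x0,y0,x1,y1=roi; q=np.zeros_like(m);q[y0:y1,x0:x1]=m[y0:y1,x0:x1]
        cs,_=cv2.findContours(q,cv2.RETR_EXTERNAL,cv2.CHAIN_APPROX_NONE); return max(cs,key=cv2.contourArea)
    dark=cv2.inRange(hsv,(0,0,0),(180,255,62))
    ct=big(dark,bar_roi); P=np.array([plane(c,p[0],zb)[:2] for p in ct],np.float32); out["bar"]=cv2.minAreaRect(P)
    ct=big(dark,knob_roi); print("knobpx",cv2.boundingRect(ct)); P=np.array([plane(c,p[0],zk)[:2] for p in ct],np.float32); out["knob"]=cv2.minEnclosingCircle(P)
    g=cv2.inRange(hsv,(45,80,60),(75,255,255)); g2=cv2.morphologyEx(g,cv2.MORPH_OPEN,np.ones((7,7),np.uint8))
    P=np.array([plane(c,p[0],.0105)[:2] for p in big(g2,g_roi)],np.float32); out["dot"]=cv2.minEnclosingCircle(P)
    ys,xs=np.nonzero(g[g_roi[1]:g_roi[3],g_roi[0]:g_roi[2]]); Q=np.array([plane(c,(x+g_roi[0],y+g_roi[1]),.0105)[:2] for x,y in zip(xs,ys)],np.float32)
    l=cv2.fitLine(Q,cv2.DIST_L2,0,.001,.001).ravel(); out["greenline_ang"]=float(np.arctan2(l[1],l[0]))
    o=cv2.inRange(hsv,(5,130,100),(18,255,255)); P=np.array([plane(c,p[0],.048)[:2] for p in big(o,(200,60,440,320))],np.float32); out["lever"]=cv2.minAreaRect(P)
    return out
E
python3 - <<'E'
from m import *
c=cam("wrist"); s=r.read_state(); print(s["tool_pos"],s["ee_rot"].round(4),s["wrist_force"])
cv2.imwrite("pics/wrist3.png",c["img"])
for k,v in measure(c,(290,225,380,262),(325,75,358,98),(270,100,330,150)).items(): print(k,v)
# plate outline: grey low-sat
hsv=cv2.cvtColor(c["img"],cv2.COLOR_BGR2HSV)
for uv in ((278,84),(407,99),(380,270),(266,261)):
    print("hole",plane(c,uv,.010).round(4))
print("ball",plane(c,(330,221),.042).round(4),"pivot",plane(c,(338.5,155.5),.05).round(4), "tab",plane(c,(324,273),.036))
E
```

```text
[ 0.54148934 -0.03647253  0.2992845 ] [ 9.997e-01  2.340e-02  5.000e-04 -9.000e-04] [ 0.04220458 -0.95524248  0.1675554 ]
knobpx (341, 86, 14, 12)
bar ((0.4705886244773865, -0.05937007814645767), (0.05964946746826172, 0.013359209522604942), 86.75028228759766)
knob ((0.6400007009506226, -0.059083521366119385), 0.008346722461283207)
dot ((0.6013205051422119, 0.004153820686042309), 0.013602945022284985)
greenline_ang 1.0437535047531128
lever ((0.5801665186882019, -0.0630296841263771), (0.1112971305847168, 0.023938806727528572), 3.7500388622283936)
hole [0.6554 0.0278 0.01  ]
hole [ 0.6456 -0.1497  0.01  ]
hole [ 0.3872 -0.1351  0.01  ]
hole [0.3948 0.0419 0.01  ]
ball [ 0.4759 -0.0508  0.042 ] pivot [ 0.5649 -0.0564  0.05  ] tab [ 0.39346322 -0.04708389  0.036     ]
```

Call:
{"op": "send_rows", "data": {"motion": [{"wx": 0, "wy": 0, "wz": -0.023, "dx": 0, "dy": 0, "dz": 0, "grip": 85}, {"wx": 0, "wy": 0, "wz": 0, "dx": 24.4, "dy": 7.5, "dz": 0, "grip": 85}, {"wx": 0, "wy": 0, "wz": 0, "dx": 24.4, "dy": 7.5, "dz": 0, "grip": 85}, {"wx": 0, "wy": 0, "wz": 0, "dx": 24.4, "dy": 7.5, "dz": 0, "grip": 85}, {"wx": 0, "wy": 0, "wz": 0, "dx": 24.4, "dy": 7.5, "dz": 0, "grip": 85}, {"wx": 0, "wy": 0, "wz": 0, "dx": 0, "dy": 0, "dz": 30, "grip": 85}, {"wx": 0, "wy": 0, "wz": 0, "dx": 0, "dy": 0, "dz": 30, "grip": 85}, {"wx": 0, "wy": 0, "wz": 0, "dx": 0, "dy": 0, "dz": 30, "grip": 85}, {"wx": 0, "wy": 0, "wz": 0, "dx": 0, "dy": 0, "dz": 30, "grip": 85}, {"wx": 0, "wy": 0, "wz": 0, "dx": 0, "dy": 0, "dz": 15, "grip": 85}, {"wx": 0, "wy": 0, "wz": 0, "dx": 0, "dy": 0, "dz": 0, "grip": 60}, {"wx": 0, "wy": 0, "wz": 0, "dx": 0, "dy": 0, "dz": 0, "grip": 60}, {"wx": 0, "wy": 0, "wz": 0, "dx": 0, "dy": 0, "dz": 0, "grip": 60}, {"wx": 0, "wy": 0, "wz": 0, "dx": 0, "dy": 0, "dz": 0, "grip": 60}], "force": 20}}

```text
time_s: 3.8
tool_pos: [0.641, -0.0642, 0.1668]
ee_rot: [0.999, 0.032, 0.002, 0.0]
wrist_force: [0.3, -0.9, 0.8]
finger_gap: 0.0597
finger_force: 0.0
```

```bash
python3 - <<'E'
from h import *
c=cam("wrist"); s=r.read_state(); print(s["time_s"],s["tool_pos"],s["ee_rot"].round(4),s["finger_gap"],s["wrist_force"])
cv2.imwrite("pics/wrist4.png",c["img"])
E
```

```text
3.85 [ 0.64075546 -0.06405207  0.16644284] [9.995e-01 3.250e-02 1.700e-03 4.000e-04] 0.06025130995071371 [ 0.4261816  -0.27796226 -0.09159088]
```

View pics/wrist4.png

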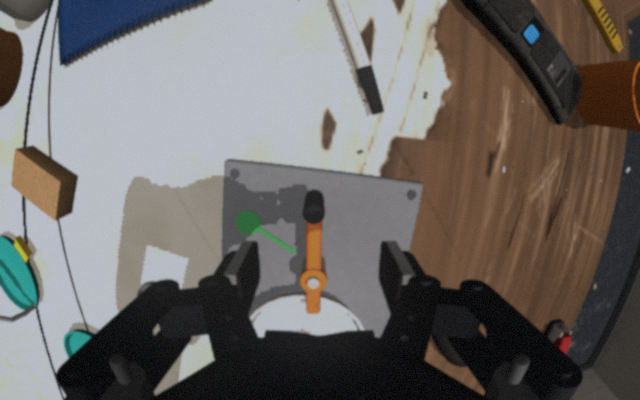

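The knob, at (314,205), stands between the fingers about 4 mm to the left of centre. I shift 4.5 mm, descend and cage it.

Call:
{"op": "send_rows", "data": {"motion": [{"wx": 0, "wy": 0, "wz": 0, "dx": 0, "dy": -4.5, "dz": 0, "grip": 60}, {"wx": 0, "wy": 0, "wz": 0, "dx": 0, "dy": 0, "dz": 20, "grip": 60}, {"wx": 0, "wy": 0, "wz": 0, "dx": 0, "dy": 0, "dz": 20, "grip": 60}, {"wx": 0, "wy": 0, "wz": 0, "dx": 0, "dy": 0, "dz": 20, "grip": 60}, {"wx": 0, "wy": 0, "wz": 0, "dx": 0, "dy": 0, "dz": 20, "grip": 60}, {"wx": 0, "wy": 0, "wz": 0, "dx": 0, "dy": 0, "dz": 15, "grip": 60}, {"wx": 0, "wy": 0, "wz": 0, "dx": 0, "dy": 0, "dz": 7, "grip": 60}, {"wx": 0, "wy": 0, "wz": 0, "dx": 0, "dy": 0, "dz": 0, "grip": 60}, {"wx": 0, "wy": 0, "wz": 0, "dx": 0, "dy": 0, "dz": 0, "grip": 30}, {"wx": 0, "wy": 0, "wz": 0, "dx": 0, "dy": 0, "dz": 0, "grip": 20}, {"wx": 0, "wy": 0, "wz": 0, "dx": 0, "dy": 0, "dz": 0, "grip": 20}, {"wx": 0, "wy": 0, "wz": 0, "dx": 0, "dy": 0, "dz": 0, "grip": 20}, {"wx": 0, "wy": 0, "wz": 0, "dx": 0, "dy": 0, "dz": 0, "grip": 20}, {"wx": 0, "wy": 0, "wz": 0, "dx": 0, "dy": 0, "dz": 0, "grip": 20}], "force": 20}}

```text
time_s: 5.25
tool_pos: [0.6393, -0.0593, 0.0625]
ee_rot: [0.999, 0.032, 0.0, 0.0]
wrist_force: [0.9, -0.2, -0.4]
finger_gap: 0.0196
finger_force: 0.0
```

Call:
{"op": "send_rows", "data": {"motion": [{"wx": 0, "wy": 0, "wz": -0.07, "dx": -0.2, "dy": -5.5, "dz": 0, "grip": 20}, {"wx": 0, "wy": 0, "wz": -0.07, "dx": -0.2, "dy": -5.5, "dz": 0, "grip": 20}, {"wx": 0, "wy": 0, "wz": -0.07, "dx": -0.2, "dy": -5.5, "dz": 0, "grip": 20}, {"wx": 0, "wy": 0, "wz": -0.07, "dx": -0.2, "dy": -5.5, "dz": 0, "grip": 20}, {"wx": 0, "wy": 0, "wz": -0.07, "dx": -0.2, "dy": -5.5, "dz": 0, "grip": 20}, {"wx": 0, "wy": 0, "wz": -0.07, "dx": -0.2, "dy": -5.5, "dz": 0, "grip": 20}, {"wx": 0, "wy": 0, "wz": -0.07, "dx": -0.2, "dy": -5.5, "dz": 0, "grip": 20}, {"wx": 0, "wy": 0, "wz": 0, "dx": 0, "dy": 0, "dz": 0, "grip": 20}, {"wx": 0, "wy": 0, "wz": 0, "dx": 0, "dy": 0, "dz": 0, "grip": 20}]}}

```text
time_s: 6.15
tool_pos: [0.6275, -0.023, 0.0623]
ee_rot: [0.962, 0.273, -0.0, 0.0]
wrist_force: [0.4, -0.3, 0.5]
finger_gap: 0.0198
finger_force: 0.0
```

Call:
{"op": "send_rows", "data": {"motion": [{"wx": 0, "wy": 0, "wz": -0.07, "dx": -0.2, "dy": -5.5, "dz": 0, "grip": 20}, {"wx": 0, "wy": 0, "wz": -0.07, "dx": -0.2, "dy": -5.5, "dz": 0, "grip": 20}, {"wx": 0, "wy": 0, "wz": -0.07, "dx": -0.2, "dy": -5.5, "dz": 0, "grip": 20}, {"wx": 0, "wy": 0, "wz": -0.07, "dx": -0.2, "dy": -5.5, "dz": 0, "grip": 20}, {"wx": 0, "wy": 0, "wz": -0.07, "dx": -0.2, "dy": -5.5, "dz": 0, "grip": 20}, {"wx": 0, "wy": 0, "wz": -0.07, "dx": -0.2, "dy": -5.5, "dz": 0, "grip": 20}, {"wx": 0, "wy": 0, "wz": -0.07, "dx": -0.2, "dy": -5.5, "dz": 0, "grip": 20}, {"wx": 0, "wy": 0, "wz": 0, "dx": 0, "dy": 0, "dz": 0, "grip": 20}, {"wx": 0, "wy": 0, "wz": 0, "dx": 0, "dy": 0, "dz": 0, "grip": 20}, {"wx": 0, "wy": 0, "wz": 0, "dx": 0, "dy": 0, "dz": 0, "grip": 20}]}}

```text
time_s: 7.15
tool_pos: [0.6004, 0.0033, 0.0623]
ee_rot: [0.867, 0.498, 0.0, 0.0]
wrist_force: [0.8, -0.1, -1.1]
finger_gap: 0.0203
finger_force: 0.0
```

Call:
{"op": "send_rows", "data": {"motion": [{"wx": 0, "wy": 0, "wz": 0, "dx": 0, "dy": 0, "dz": 0, "grip": 50}, {"wx": 0, "wy": 0, "wz": 0, "dx": 0, "dy": 0, "dz": 0, "grip": 50}, {"wx": 0, "wy": 0, "wz": 0, "dx": 0, "dy": 0, "dz": 0, "grip": 50}, {"wx": 0, "wy": 0, "wz": 0, "dx": 0, "dy": 0, "dz": -25, "grip": 50}, {"wx": 0, "wy": 0, "wz": 0, "dx": 0, "dy": 0, "dz": -25, "grip": 50}, {"wx": 0, "wy": 0, "wz": 0, "dx": 0, "dy": 0, "dz": -25, "grip": 50}, {"wx": 0, "wy": 0, "wz": 0, "dx": 0, "dy": 0, "dz": -25, "grip": 50}, {"wx": 0, "wy": 0, "wz": -0.118, "dx": 0, "dy": 0, "dz": -25, "grip": 60}, {"wx": 0, "wy": 0, "wz": -0.118, "dx": 0, "dy": 0, "dz": -25, "grip": 60}, {"wx": 0, "wy": 0, "wz": -0.118, "dx": 0, "dy": 0, "dz": -25, "grip": 60}, {"wx": 0, "wy": 0, "wz": -0.118, "dx": 0, "dy": 0, "dz": -15, "grip": 60}, {"wx": 0, "wy": 0, "wz": 0, "dx": -14.1, "dy": -25.7, "dz": 0, "grip": 60}, {"wx": 0, "wy": 0, "wz": 0, "dx": -14.1, "dy": -25.7, "dz": 0, "grip": 60}, {"wx": 0, "wy": 0, "wz": 0, "dx": -14.1, "dy": -25.7, "dz": 0, "grip": 60}, {"wx": 0, "wy": 0, "wz": 0, "dx": -14.1, "dy": -25.7, "dz": 0, "grip": 60}, {"wx": 0, "wy": 0, "wz": 0, "dx": -14.1, "dy": -25.7, "dz": 0, "grip": 60}, {"wx": 0, "wy": 0, "wz": 0, "dx": 0, "dy": 0, "dz": 0, "grip": 60}, {"wx": 0, "wy": 0, "wz": 0, "dx": 0, "dy": 0, "dz": 0, "grip": 60}, {"wx": 0, "wy": 0, "wz": 0, "dx": 0, "dy": 0, "dz": 0, "grip": 60}, {"wx": 0, "wy": 0, "wz": 0, "dx": 0, "dy": 0, "dz": 0, "grip": 60}]}}

```text
time_s: 9.15
tool_pos: [0.4689, -0.0596, 0.2525]
ee_rot: [0.726, 0.688, 0.0, 0.0]
wrist_force: [-0.6, 0.7, -0.2]
finger_gap: 0.0602
finger_force: 0.0
```

```bash
python3 - <<'E'
from h import *
c=cam("wrist"); s=r.read_state(); print(s["time_s"],s["tool_pos"],s["ee_rot"].round(4),s["finger_gap"],s["wrist_force"])
cv2.imwrite("pics/wrist5.png",c["img"]); np.savez("w5.npz",**{k:c[k] for k in("K","p","M","fish")})
E
```

```text
9.2 [ 0.46874825 -0.05960752  0.25235699] [7.257e-01 6.880e-01 1.000e-04 0.000e+00] 0.06026088858423985 [0.00354505 0.38686348 0.79621822]
```

View pics/wrist5.png

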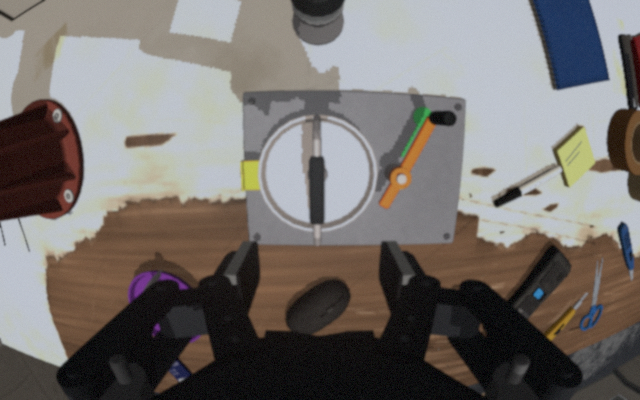

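The lever now lies close along the green line: knob (443,118), dot mostly hidden beneath it at (425,115). The bar at (317,188) is centred between the fingers. Now exact numbers.

```bash
python3 - <<'E'
from m import *
d=np.load("w5.npz"); c=dict(K=d["K"],p=d["p"],M=d["M"],fish=True,img=cv2.imread("pics/wrist5.png"))
hsv=cv2.cvtColor(c["img"],cv2.COLOR_BGR2HSV)
def big(m,roi):
    x0,y0,x1,y1=roi; q=np.zeros_like(m);q[y0:y1,x0:x1]=m[y0:y1,x0:x1]
    return max(cv2.findContours(q,0,1)[0],key=cv2.contourArea)
W=lambda ct,z:np.array([plane(c,p[0],z)[:2] for p in ct],np.float32)
dark=cv2.inRange(hsv,(0,0,0),(180,255,62))
ct=big(dark,(295,140,340,235)); print("barpx",cv2.boundingRect(ct),"bar",cv2.minAreaRect(W(ct,.117)))
ct=big(dark,(425,105,462,130)); print("knob",cv2.minEnclosingCircle(W(ct,.095)),cv2.boundingRect(ct)); 
for u in (437,443,449): print(plane(c,(u,118),.095)[:2])
o=cv2.inRange(hsv,(5,130,100),(18,255,255)); ct=big(o,(370,95,460,225)); print("lever",cv2.minAreaRect(W(ct,.048)))
p=plane(c,(401.5,179),.052); print("pivot",p)
w=cv2.inRange(hsv,(0,0,150),(180,60,255)); ct=big(w,(255,110,380,235)); print("dish",cv2.minEnclosingCircle(W(ct,.036)))
q=blob(c,(22,120,120),(34,255,255),(235,150,262,200))[0]; print("tab",q,plane(c,q[0],.036))
E
```

```text
barpx (309, 158, 15, 65) bar ((0.4666496217250824, -0.05784433335065842), (0.059298694133758545, 0.012318898923695087), 86.01639556884766)
knob ((0.593974232673645, 0.0043378486298024654), 0.014369064010679722) (429, 111, 27, 15)
[0.58830318 0.00423343]
[0.59481304 0.00432638]
[0.60142787 0.00444152]
lever ((0.5723342299461365, -0.049265306442976), (0.11338412761688232, 0.025475671514868736), 54.663570404052734)
pivot [ 0.56251755 -0.06484488  0.052     ]
dish ((0.47680044174194336, -0.057064659893512726), 0.05971667915582657)
tab ([249.27, 175.02], 447) [ 0.38822782 -0.05418011  0.036     ]
```

```bash
python3 - <<'E'
from m import *
d=np.load("w5.npz"); c=dict(K=d["K"],p=d["p"],M=d["M"],fish=True,img=cv2.imread("pics/wrist5.png"))
hsv=cv2.cvtColor(c["img"],cv2.COLOR_BGR2HSV)
o=cv2.inRange(hsv,(5,130,100),(18,255,255)); ys,xs=np.nonzero(o[95:225,370:460])
Q=np.array([plane(c,(x+370,y+95),.047)[:2] for x,y in zip(xs,ys)],np.float32); pv=np.array([.5622,-.065]); v=Q-pv; rr=np.hypot(*v.T)
for lo,hi in ((.02,.035),(.035,.05),(.05,.07)):
    k=(rr>lo)&(rr<hi)&(v[:,1]>0); m=v[k].mean(0); print(lo,k.sum(),np.arctan2(m[1],m[0]))
k=(rr>.02)&(v[:,1]>0); l=cv2.fitLine(Q[k],2,0,.001,.001).ravel(); print("fit",np.arctan2(l[1],l[0])%np.pi)
g=cv2.inRange(hsv,(45,80,60),(75,255,255)); ys,xs=np.nonzero(g[95:190,380:460]); G=np.array([plane(c,(x+380,y+95),.0105)[:2] for x,y in zip(xs,ys)]); 
l=cv2.fitLine(G.astype(np.float32),2,0,.001,.001).ravel(); print("green",len(G),np.arctan2(l[1],l[0])%np.pi, G.mean(0))
# knob top circle: outer end of dark blob
ex=np.array([plane(c,(456,y),.095)[:2] for y in (115,118,121)]); print(ex)
E
```

```text
0.02 142 1.0827180379823529
0.035 141 1.0653078029156005
0.05 190 1.0551883578303485
fit 1.0347592
green 354 1.101506 [ 0.59454356 -0.00460763]
[[0.60932748 0.00762331]
 [0.6092878  0.00460468]
 [0.60925752 0.00158575]]
```

The lever stands within about 0.02 rad of the mark. Next I line up with the bar (2 mm over) and descend.

Call:
{"op": "send_rows", "data": {"motion": [{"wx": 0, "wy": 0, "wz": 0.01, "dx": 0.5, "dy": -2.1, "dz": 0, "grip": 60}, {"wx": 0, "wy": 0, "wz": 0, "dx": 0, "dy": 0, "dz": 20, "grip": 60}, {"wx": 0, "wy": 0, "wz": 0, "dx": 0, "dy": 0, "dz": 20, "grip": 60}, {"wx": 0, "wy": 0, "wz": 0, "dx": 0, "dy": 0, "dz": 20, "grip": 60}, {"wx": 0, "wy": 0, "wz": 0, "dx": 0, "dy": 0, "dz": 20, "grip": 60}, {"wx": 0, "wy": 0, "wz": 0, "dx": 0, "dy": 0, "dz": 20, "grip": 60}, {"wx": 0, "wy": 0, "wz": 0, "dx": 0, "dy": 0, "dz": 20, "grip": 60}, {"wx": 0, "wy": 0, "wz": 0, "dx": 0, "dy": 0, "dz": 15, "grip": 60}, {"wx": 0, "wy": 0, "wz": 0, "dx": 0, "dy": 0, "dz": 10, "grip": 60}, {"wx": 0, "wy": 0, "wz": 0, "dx": 0, "dy": 0, "dz": 8, "grip": 60}, {"wx": 0, "wy": 0, "wz": 0, "dx": 0, "dy": 0, "dz": 0, "grip": 50}, {"wx": 0, "wy": 0, "wz": 0, "dx": 0, "dy": 0, "dz": 0, "grip": 40}, {"wx": 0, "wy": 0, "wz": 0, "dx": 0, "dy": 0, "dz": 0, "grip": 30}, {"wx": 0, "wy": 0, "wz": 0, "dx": 0, "dy": 0, "dz": 0, "grip": 30}, {"wx": 0, "wy": 0, "wz": 0, "dx": 0, "dy": 0, "dz": 0, "grip": 30}], "force": 20}}

```text
time_s: 10.7
tool_pos: [0.4664, -0.0594, 0.0999]
ee_rot: [0.729, 0.684, 0.0, 0.001]
wrist_force: [0.3, 0.4, 0.0]
finger_gap: 0.0306
finger_force: 0.0
```

```bash
python3 - <<'E'
from h import *
c=cam("wrist"); s=r.read_state(); print(s["time_s"],s["tool_pos"],s["ee_rot"].round(4),s["finger_gap"],s["wrist_force"])
cv2.imwrite("pics/wrist6.png",cv2.resize(c["img"][140:340,200:440],(720,600),interpolation=cv2.INTER_CUBIC))
E
```

```text
10.75 [ 0.46629632 -0.05938832  0.09977948] [7.294e-01 6.841e-01 2.000e-04 4.000e-04] 0.030077330983044416 [-0.74180165 -0.76727743  0.00100417]
```

View pics/wrist6.png

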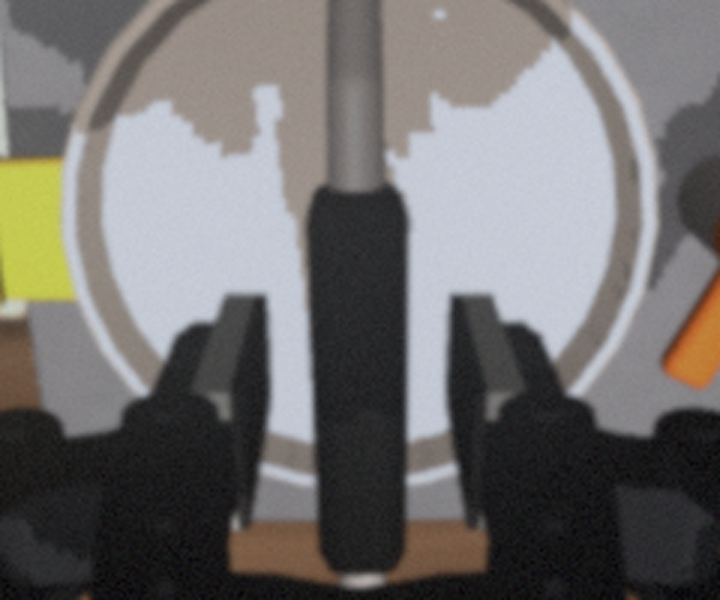

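The bar (centre column 360) sits midway between the pads (265 and 450) and parallel to them. I close gently with more force at the end.

Call:
{"op": "send_rows", "data": {"motion": [{"wx": 0, "wy": 0, "wz": 0, "dx": 0, "dy": 0, "dz": 0, "grip": 26}, {"wx": 0, "wy": 0, "wz": 0, "dx": 0, "dy": 0, "dz": 0, "grip": 23}, {"wx": 0, "wy": 0, "wz": 0, "dx": 0, "dy": 0, "dz": 0, "grip": 20}, {"wx": 0, "wy": 0, "wz": 0, "dx": 0, "dy": 0, "dz": 0, "grip": 18}, {"wx": 0, "wy": 0, "wz": 0, "dx": 0, "dy": 0, "dz": 0, "grip": 17}, {"wx": 0, "wy": 0, "wz": 0, "dx": 0, "dy": 0, "dz": 0, "grip": 16}, {"wx": 0, "wy": 0, "wz": 0, "dx": 0, "dy": 0, "dz": 0, "grip": 15}, {"wx": 0, "wy": 0, "wz": 0, "dx": 0, "dy": 0, "dz": 0, "grip": 14}, {"wx": 0, "wy": 0, "wz": 0, "dx": 0, "dy": 0, "dz": 0, "grip": 13}, {"wx": 0, "wy": 0, "wz": 0, "dx": 0, "dy": 0, "dz": 0, "grip": 12}, {"wx": 0, "wy": 0, "wz": 0, "dx": 0, "dy": 0, "dz": 0, "grip": 8}, {"wx": 0, "wy": 0, "wz": 0, "dx": 0, "dy": 0, "dz": 0, "grip": 4}, {"wx": 0, "wy": 0, "wz": 0, "dx": 0, "dy": 0, "dz": 0, "grip": 0}, {"wx": 0, "wy": 0, "wz": 0, "dx": 0, "dy": 0, "dz": 0, "grip": 0}], "force": 20}}

```text
time_s: 12.15
tool_pos: [0.4662, -0.0594, 0.0994]
ee_rot: [0.729, 0.684, 0.0, 0.0]
wrist_force: [1.3, -1.1, -0.4]
finger_gap: 0.0138
finger_force: 20.2
```

Call:
{"op": "send_rows", "data": {"motion": [{"wx": 0, "wy": 0, "wz": 0, "dx": 0, "dy": 0, "dz": 0, "grip": 0}, {"wx": 0, "wy": 0, "wz": 0, "dx": 0, "dy": 0, "dz": 0, "grip": 0}, {"wx": 0, "wy": 0, "wz": 0, "dx": 0, "dy": 0, "dz": 0, "grip": 0}], "force": 60}}

```text
time_s: 12.45
tool_pos: [0.4662, -0.0594, 0.0995]
ee_rot: [0.729, 0.684, 0.0, 0.0]
wrist_force: [0.7, -1.1, 0.3]
finger_gap: 0.0132
finger_force: 59.6
```

Grip is firm. I lift slowly with ramps and check the wrist force early.

Call:
{"op": "send_rows", "data": {"motion": [{"wx": 0, "wy": 0, "wz": 0, "dx": 0, "dy": 0, "dz": -0.5, "grip": 0}, {"wx": 0, "wy": 0, "wz": 0, "dx": 0, "dy": 0, "dz": -1, "grip": 0}, {"wx": 0, "wy": 0, "wz": 0, "dx": 0, "dy": 0, "dz": -1.5, "grip": 0}, {"wx": 0, "wy": 0, "wz": 0, "dx": 0, "dy": 0, "dz": -2, "grip": 0}, {"wx": 0, "wy": 0, "wz": 0, "dx": 0, "dy": 0, "dz": -2, "grip": 0}, {"wx": 0, "wy": 0, "wz": 0, "dx": 0, "dy": 0, "dz": -2, "grip": 0}, {"wx": 0, "wy": 0, "wz": 0, "dx": 0, "dy": 0, "dz": -1.5, "grip": 0}, {"wx": 0, "wy": 0, "wz": 0, "dx": 0, "dy": 0, "dz": -1, "grip": 0}, {"wx": 0, "wy": 0, "wz": 0, "dx": 0, "dy": 0, "dz": -0.5, "grip": 0}, {"wx": 0, "wy": 0, "wz": 0, "dx": 0, "dy": 0, "dz": 0, "grip": 0}, {"wx": 0, "wy": 0, "wz": 0, "dx": 0, "dy": 0, "dz": 0, "grip": 0}]}}

```text
time_s: 13.55
tool_pos: [0.4659, -0.0593, 0.1112]
ee_rot: [0.729, 0.684, -0.0, -0.0]
wrist_force: [-0.5, 0.3, -3.5]
finger_gap: 0.0127
finger_force: 59.0
```

```bash
python3 - <<'E'
from h import *
c=cam("wrist");b=cam("side"); s=r.read_state(); print(s["time_s"],s["tool_pos"],s["ee_rot"].round(4),s["finger_gap"],s["wrist_force"],s["moment"])
w=cv2.resize(c["img"][60:300,180:460],(466,400),interpolation=2); q=cv2.resize(b["img"][165:260,290:370],(337,400),interpolation=2)
cv2.imwrite("pics/lift7.png",np.hstack([w,q])[:,:800])
E
```

```text
13.65 [ 0.46587536 -0.05925656  0.11121045] [ 7.294e-01  6.841e-01 -1.000e-04 -1.000e-04] 0.013196106573289684 [ 0.34913408  0.2742307  -3.96184045] [0.04123183 0.0271691  0.0435974 ]
```

View pics/lift7.png

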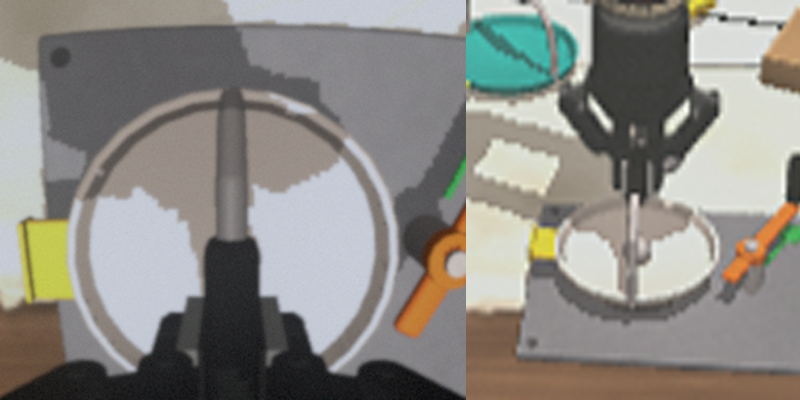

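The dish is clear of the nest and level, with the ball in its middle (637,250) and the pawl clear. I lift the remaining 86 mm or so.

Call:
{"op": "send_rows", "data": {"motion": [{"wx": 0, "wy": 0, "wz": 0, "dx": 0, "dy": 0, "dz": -0.5, "grip": 0}, {"wx": 0, "wy": 0, "wz": 0, "dx": 0, "dy": 0, "dz": -1.5, "grip": 0}, {"wx": 0, "wy": 0, "wz": 0, "dx": 0, "dy": 0, "dz": -3, "grip": 0}, {"wx": 0, "wy": 0, "wz": 0, "dx": 0, "dy": 0, "dz": -4.5, "grip": 0}, {"wx": 0, "wy": 0, "wz": 0, "dx": 0, "dy": 0, "dz": -5.5, "grip": 0}, {"wx": 0, "wy": 0, "wz": 0, "dx": 0, "dy": 0, "dz": -6, "grip": 0}, {"wx": 0, "wy": 0, "wz": 0, "dx": 0, "dy": 0, "dz": -6, "grip": 0}, {"wx": 0, "wy": 0, "wz": 0, "dx": 0, "dy": 0, "dz": -6, "grip": 0}, {"wx": 0, "wy": 0, "wz": 0, "dx": 0, "dy": 0, "dz": -6, "grip": 0}, {"wx": 0, "wy": 0, "wz": 0, "dx": 0, "dy": 0, "dz": -6, "grip": 0}, {"wx": 0, "wy": 0, "wz": 0, "dx": 0, "dy": 0, "dz": -6, "grip": 0}, {"wx": 0, "wy": 0, "wz": 0, "dx": 0, "dy": 0, "dz": -6, "grip": 0}, {"wx": 0, "wy": 0, "wz": 0, "dx": 0, "dy": 0, "dz": -6, "grip": 0}, {"wx": 0, "wy": 0, "wz": 0, "dx": 0, "dy": 0, "dz": -6, "grip": 0}, {"wx": 0, "wy": 0, "wz": 0, "dx": 0, "dy": 0, "dz": -5.5, "grip": 0}, {"wx": 0, "wy": 0, "wz": 0, "dx": 0, "dy": 0, "dz": -4.5, "grip": 0}, {"wx": 0, "wy": 0, "wz": 0, "dx": 0, "dy": 0, "dz": -3, "grip": 0}, {"wx": 0, "wy": 0, "wz": 0, "dx": 0, "dy": 0, "dz": -1.5, "grip": 0}, {"wx": 0, "wy": 0, "wz": 0, "dx": 0, "dy": 0, "dz": -0.5, "grip": 0}, {"wx": 0, "wy": 0, "wz": 0, "dx": 0, "dy": 0, "dz": 0, "grip": 0}]}}

```text
time_s: 15.65
tool_pos: [0.4658, -0.0592, 0.1951]
ee_rot: [0.729, 0.684, -0.0, -0.0]
wrist_force: [0.2, -0.5, -3.0]
finger_gap: 0.0131
finger_force: 59.0
```

Call:
{"op": "send_rows", "data": {"motion": [{"wx": 0, "wy": 0, "wz": 0, "dx": 0, "dy": 0, "dz": 0, "grip": 0}, {"wx": 0, "wy": 0, "wz": 0, "dx": 0, "dy": 0, "dz": 0, "grip": 0}, {"wx": 0, "wy": 0, "wz": 0, "dx": 0, "dy": 0, "dz": 0, "grip": 0}, {"wx": 0, "wy": 0, "wz": 0, "dx": 0, "dy": 0, "dz": 0, "grip": 0}]}}

```text
time_s: 16.05
tool_pos: [0.4659, -0.0593, 0.1952]
ee_rot: [0.729, 0.684, -0.0, -0.0]
wrist_force: [0.3, -0.7, -3.8]
finger_gap: 0.0132
finger_force: 59.0
```

Call:
{"op": "send_rows", "data": {"motion": [{"wx": 0, "wy": 0, "wz": 0.005, "dx": 0, "dy": 0, "dz": 0, "grip": 0}, {"wx": 0, "wy": 0, "wz": 0.015, "dx": 0, "dy": 0, "dz": 0, "grip": 0}, {"wx": 0, "wy": 0, "wz": 0.03, "dx": 0, "dy": 0, "dz": 0, "grip": 0}, {"wx": 0, "wy": 0, "wz": 0.045, "dx": 0, "dy": 0, "dz": 0, "grip": 0}, {"wx": 0, "wy": 0, "wz": 0.05, "dx": 0, "dy": 0, "dz": 0, "grip": 0}, {"wx": 0, "wy": 0, "wz": 0.05, "dx": 0, "dy": 0, "dz": 0, "grip": 0}, {"wx": 0, "wy": 0, "wz": 0.05, "dx": 0, "dy": 0, "dz": 0, "grip": 0}, {"wx": 0, "wy": 0, "wz": 0.05, "dx": 0, "dy": 0, "dz": 0, "grip": 0}, {"wx": 0, "wy": 0, "wz": 0.05, "dx": 0, "dy": 0, "dz": 0, "grip": 0}, {"wx": 0, "wy": 0, "wz": 0.05, "dx": 0, "dy": 0, "dz": 0, "grip": 0}, {"wx": 0, "wy": 0, "wz": 0.05, "dx": 0, "dy": 0, "dz": 0, "grip": 0}, {"wx": 0, "wy": 0, "wz": 0.05, "dx": 0, "dy": 0, "dz": 0, "grip": 0}, {"wx": 0, "wy": 0, "wz": 0.05, "dx": 0, "dy": 0, "dz": 0, "grip": 0}, {"wx": 0, "wy": 0, "wz": 0.05, "dx": 0, "dy": 0, "dz": 0, "grip": 0}, {"wx": 0, "wy": 0, "wz": 0.05, "dx": 0, "dy": 0, "dz": 0, "grip": 0}, {"wx": 0, "wy": 0, "wz": 0.05, "dx": 0, "dy": 0, "dz": 0, "grip": 0}, {"wx": 0, "wy": 0, "wz": 0.05, "dx": 0, "dy": 0, "dz": 0, "grip": 0}, {"wx": 0, "wy": 0, "wz": 0.05, "dx": 0, "dy": 0, "dz": 0, "grip": 0}, {"wx": 0, "wy": 0, "wz": 0.05, "dx": 0, "dy": 0, "dz": 0, "grip": 0}, {"wx": 0, "wy": 0, "wz": 0.05, "dx": 0, "dy": 0, "dz": 0, "grip": 0}]}}

```text
time_s: 18.05
tool_pos: [0.4659, -0.0593, 0.1953]
ee_rot: [0.954, 0.3, -0.0, -0.0]
wrist_force: [-0.2, -0.1, -3.3]
finger_gap: 0.013
finger_force: 59.0
```

Call:
{"op": "send_rows", "data": {"motion": [{"wx": 0, "wy": 0, "wz": 0.05, "dx": 0, "dy": 0, "dz": 0, "grip": 0}, {"wx": 0, "wy": 0, "wz": 0.05, "dx": 0, "dy": 0, "dz": 0, "grip": 0}, {"wx": 0, "wy": 0, "wz": 0.05, "dx": 0, "dy": 0, "dz": 0, "grip": 0}, {"wx": 0, "wy": 0, "wz": 0.05, "dx": 0, "dy": 0, "dz": 0, "grip": 0}, {"wx": 0, "wy": 0, "wz": 0.05, "dx": 0, "dy": 0, "dz": 0, "grip": 0}, {"wx": 0, "wy": 0, "wz": 0.05, "dx": 0, "dy": 0, "dz": 0, "grip": 0}, {"wx": 0, "wy": 0, "wz": 0.05, "dx": 0, "dy": 0, "dz": 0, "grip": 0}, {"wx": 0, "wy": 0, "wz": 0.05, "dx": 0, "dy": 0, "dz": 0, "grip": 0}, {"wx": 0, "wy": 0, "wz": 0.05, "dx": 0, "dy": 0, "dz": 0, "grip": 0}, {"wx": 0, "wy": 0, "wz": 0.05, "dx": 0, "dy": 0, "dz": 0, "grip": 0}, {"wx": 0, "wy": 0, "wz": 0.05, "dx": 0, "dy": 0, "dz": 0, "grip": 0}, {"wx": 0, "wy": 0, "wz": 0.045, "dx": 0, "dy": 0, "dz": 0, "grip": 0}, {"wx": 0, "wy": 0, "wz": 0.04, "dx": 0, "dy": 0, "dz": 0, "grip": 0}, {"wx": 0, "wy": 0, "wz": 0.02, "dx": 0, "dy": 0, "dz": 0, "grip": 0}, {"wx": 0, "wy": 0, "wz": 0.015, "dx": 0, "dy": 0, "dz": 0, "grip": 0}, {"wx": 0, "wy": 0, "wz": 0.005, "dx": 0, "dy": 0, "dz": 0, "grip": 0}, {"wx": 0, "wy": 0, "wz": 0, "dx": 0, "dy": 0, "dz": 0, "grip": 0}, {"wx": 0, "wy": 0, "wz": 0, "dx": 0, "dy": 0, "dz": 0, "grip": 0}, {"wx": 0, "wy": 0, "wz": 0, "dx": 0, "dy": 0, "dz": 0, "grip": 0}, {"wx": 0, "wy": 0, "wz": 0, "dx": 0, "dy": 0, "dz": 0, "grip": 0}]}}

```text
time_s: 20.05
tool_pos: [0.466, -0.0593, 0.1953]
ee_rot: [1.0, -0.032, -0.0, -0.0]
wrist_force: [-0.1, 0.5, -2.7]
finger_gap: 0.0128
finger_force: 59.0
```

```bash
python3 - <<'E'
from h import *
c=cam("scene");b=cam("side"); s=r.read_state(); print(s["time_s"],s["tool_pos"],s["ee_rot"].round(4),s["finger_gap"],s["finger_force"],s["wrist_force"],abs(s["qvel"]).max())
w=cv2.resize(c["img"][140:260,255:375],(400,400),interpolation=2); q=cv2.resize(b["img"][145:255,280:390],(400,400),interpolation=2)
cv2.imwrite("pics/end8.png",np.hstack([w,q]))
for k,ro in ((c,(255,165,375,265)),(b,(290,165,375,260))): 
    p=blob(k,(22,120,120),(34,255,255),ro)[0]; print(p,plane(k,p[0],.125))
E
```

```text
20.15 [ 0.46596763 -0.05929531  0.19532029] [ 0.9995 -0.0316  0.      0.    ] 0.013136941730575065 59.02026057243347 [ 0.33792351  1.10617819 -3.07500185] 0.0020814825225488496
([307.61, 206.53], 36) [0.47669411 0.01953779 0.125     ]
([344.16, 166.0], 19) [0.51835869 0.20039358 0.125     ]
```

View pics/end8.png

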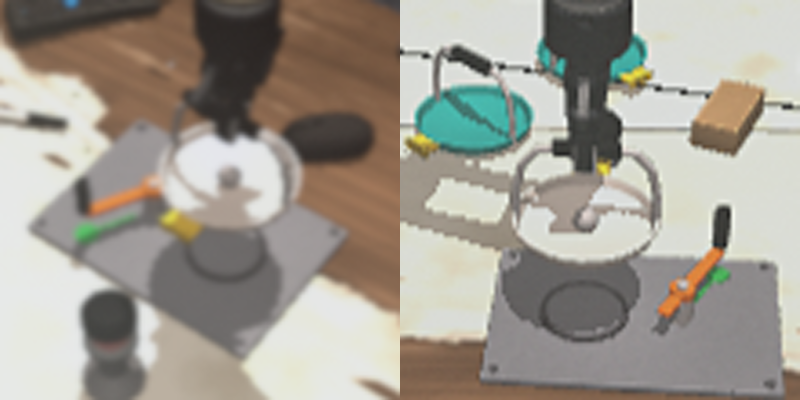

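The dish hangs level over its nest with the tab towards the reader (scene (309,207)), the ball in the middle and the lever still on the mark. I hand in.

```bash
python3 -c "
from bench import r
print(r.finish_job())"
```

```text
the job is handed in; nothing more can be done
None
```

The job is handed in with no verdict returned: the lever measured about 0.02 rad from the green mark, and the gripper holds the dish still and level about 10 cm above its nest, its yellow tab towards the reader and the ball in the middle.

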